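Slip check of specimen holder blocks

TASK

The base pads of the three aluminium holder blocks are due for their slip check. Lay each block in turn flat on the marked test place of the inclined plate, its length along the slope, let go and watch it: if it holds for a good second, lift it off and lay it flat in the black-lined specimen tray before you try the next; if it slides, let it run down into the catch at the foot and leave it there. Blocks get into the catch only by sliding, and the other things on the desk stay where they are.

Things in the scene. Friction and masses are not known exactly. Their poses are not given: they have to be found in the camera images.
- holder_a: aluminium holder block, 50 x 90 x 22 mm, round bores in its top, on a dark 2 mm base pad (24 mm high in all, 0.24 kg); all three look alike. Origin: centre of the block's underside, 2 mm above what the pad rests on; z up, y along its 90 mm, x across its 50 mm. On the ramp its pad either holds firmly or, gone slick, slides at once and is down in about half a second.
- holder_b: a second aluminium holder block, 50 x 90 x 22 mm, round bores in its top, on a dark 2 mm base pad (24 mm high in all, 0.24 kg); all three look alike. Origin: centre of the block's underside, 2 mm above what the pad rests on; z up, y along its 90 mm, x across its 50 mm. On the ramp its pad either holds firmly or, gone slick, slides at once and is down in about half a second.
- holder_c: a third aluminium holder block, 50 x 90 x 22 mm, round bores in its top, on a dark 2 mm base pad (24 mm high in all, 0.24 kg); all three look alike. Origin: centre of the block's underside, 2 mm above what the pad rests on; z up, y along its 90 mm, x across its 50 mm. On the ramp its pad either holds firmly or, gone slick, slides at once and is down in about half a second.
- tester: slip-check ramp, fixed: grey base 150 mm wide, 18 mm high, from x = -0.125 to +0.175 in its frame; aluminium quadrants at y = +-67 mm beside the plate's upper half rise up to 40 mm above the plate. Origin: on the desk below the middle of the hinge line at the plate's foot; x level, towards the plate's upper end; z up.
- catch: open catch at the plate's foot, part of the tester, same origin and axes: black floor 22 mm above the desk, clear inside from x = -0.115 to 0 and y = -0.057 to +0.057; side walls 44 mm, end wall 48 mm above the desk. The plate's foot stands 28 mm above its floor; a block that slides drops in whole.
- ramp (a joint): angle of the inclined steel plate from level, clamped (0.385 to 0.50 rad; it does not give). Plate: hinge line 50 mm above the desk at the tester's origin, rises towards the tester's +x, 168 mm long, 108 mm wide between dark edge strips 5 mm high; a black clamp knob on either side.
- test_spot (a point): middle of the test place between four blue corner marks, on the top face of the inclined plate, 105 mm up the slope from the hinge line; x up the slope, y across, z square to the plate (22 to 29 degrees from vertical, leaning towards the foot).
- tray: low specimen tray with black mat, 130 x 200 x 16 mm outside, fixed. Origin: centre of its underside; y along its 200 mm, x along its 130 mm. Mat 4 mm above the desk, walls 2 mm thick. Blocks fit side by side, each with its length along the tray's x, for example at y = +0.045 and y = -0.045.
- vial_red: small specimen vial with red cap, 23 mm across, 53 mm high, standing; origin: centre of its foot. A bystander.
- vial_blue: the same with a blue cap. A bystander.
- dish: clear round specimen dish, 62 mm across, 14 mm high; origin: centre of its underside. A bystander.
- tin: round grey tin, 56 mm across, 20 mm high; origin: centre of its underside. A bystander.
- driver: small screwdriver with yellow handle, 160 mm long, 17 mm high, lying on the desk; origin: middle of its underside, y along its length. A bystander.

How it is judged:
By the outcome, as a careful person would: the job done as asked, in the order asked, and still so for the second after the job is handed in, with the robot touching nothing.
It also fails if it takes over 72 s, if anything falls off the work surface, if the arm or the gripper's body presses on something with over 40 N, if the wrist force passes 120 N, or if a joint passes its speed limit or range.

ROBOT

A 6-joint arm with a two-finger parallel gripper is mounted at the origin on a cart in front of the work surface, level with it; the furniture and walls round the work are solid. World frame = base frame: x ahead of the robot, y to its left, z up, the work surface at z = 0. Lengths are in mm, angles in rad, forces in N, time in s.
With the tool pointing down it reaches from about 275 to 825 mm from the base axis. Payload 4.9 kg.
Tool frame: the origin (TCP) lies at the very end of the fingers, on their centre line; the grasp point (between the pads) lies 19 mm behind it; z points along the fingers, y is the line along which they close (so a half turn about z gives the same grasp; the last joint's range is limited). The gripper opens to 85 mm and grips with 20 to 120 N. Pads are 22 mm wide; open, the fingers measure 114 mm over their backs; the gripper's body (76 mm by 85 mm) begins 54 mm behind the grasp point. The pads swing forward as they close: fully open they stand 13 mm farther back than shut.
Start: joints at [-1.318, 0.326, -0.193, 1.052, 0, 1.437], TCP at [207.488, -509.379, 204.481] pointing down, gripper open.
Joint ranges: [-2.65, 2.65], [-0.97, 1.79], [-1.3, 1.35], [-1.93, 2.1], [-1.47, 1.37], [-3.14, 3.14]. Speed limits (rad/s): [2.57, 2.57, 3.14, 3.14, 3.14, 3.14].

INTERFACE

Orientations are given as [roll, pitch, yaw] about the fixed x, y, z axes, in that order (R = Rz(yaw) Ry(pitch) Rx(roll)).
In Python, from bench import bot, solve_ik, imaging gives the robot as it stands. Calls block until the motion is done:
- bot.move_ptp(position, orientation): joint-space move of the TCP to a pose.
- bot.movel(position, rot=None, max_speed=150, threshold=None): straight line of the TCP; rot=None keeps the orientation; max_speed is the mean speed in mm/s. With threshold (N) it stops when the force on the tool has changed by that much, and returns True; else False.
- bot.move_j(angles): joint-space move.
- bot.grip(opening, effort=None): opening from 0.0 (shut) to 1.0 (fully open); effort is the grip in N (None keeps the last); returns when the fingers have stopped.
- bot.dwell(seconds).
- solve_ik(position, orientation): joint angles nearest the present ones, or None.
- bot.get_state(): the state.
- imaging.capture(name): name is "side" or "top"; returns the picture (384x512x3 uint8, blue, green, red); there is no depth.
- imaging.camera_model(name): a dict with "K" (3x3 intrinsics, pixels), "position" and "rotation" of the camera in the world. Camera axes: x right, y up, looking along -z (the intrinsics and any distortion apply to the point x, -y, -z); pixel columns grow to the right and rows downward; lengths in mm; the calibration is good to about 2 mm. A picture is of the moment at which its call begins. camera_model takes no time and is no camera call.
A pose or a line that the arm cannot do raises bot.IKError and nothing moves.
- bot.sign_off(): hands the job in; it is judged then, once.
The state is a dict: "t": time; "qpos": joint angles; "joint_velocities": joint speeds; "effort": joint torques, N m; "tcp_pos": TCP position; "orientation": TCP orientation; "contact_force": force on the tool from outside, world axes, zero at the start; "wrist_torque": the same for the moment, N m; "opening": opening from 0.0 (shut) to 1.0 (fully open); "gripper_force": force on a finger pad.
Only numpy, scipy, OpenCV 4.12 (cv2) and the standard library are available. Lean on these libraries where they do the work, as an engineer would, in place of code of your own. Each camera call takes 0.05 s, during which the arm holds its last target. There are 200 camera calls.

## Working session

There is one attempt and no reset: what is moved stays moved. The work goes in short steps, each a Python script; the robot and the scene stay as the last script left them, time stands still between calls to the robot, and variables do not carry over. Pictures are saved under pics/ and viewed, at most 10 in all, crops included, and the job is handed in when it is done.

```bash
ls; mkdir -p pics
python3 - <<'E'
from bench import bot, imaging
import cv2
for n in("top","side"):
    im=imaging.capture(n); cv2.imwrite(f"pics/{n}0.png",im)
    cv2.imwrite(f"pics/{n}0b.png",cv2.resize(im,(800,600),interpolation=cv2.INTER_CUBIC))
    print(imaging.camera_model(n))
print(bot.get_state())
E
```

```text
pics
{'K': array([[361.07597876,   0.        , 254.66031681],
       [  0.        , 361.07597876, 202.10731717],
       [  0.        ,   0.        ,   1.        ]]), 'position': array([433.69968038, 182.25164872, 981.74884196]), 'rotation': array([ 0.17654943, -0.02463755, -1.55674737])}
{'K': array([[378.79081165,   0.        , 262.49331683],
       [  0.        , 378.79081165, 193.44908677],
       [  0.        ,   0.        ,   1.        ]]), 'position': array([400.51397493, 994.49609251, 782.25834445]), 'rotation': array([ 0.87626473,  0.00337441, -2.90730006])}
{'t': 0.1, 'qpos': array([-1.31819324e+00,  3.26892750e-01, -1.93492208e-01,  1.05199861e+00,
        1.32191055e-05,  1.43661962e+00]), 'joint_velocities': array([-0.00053926, -0.00162899,  0.00011267,  0.00336517,  0.00148503,
        0.00032893]), 'effort': array([ 1.50213942e-03, -4.44236970e+01,  2.63038820e+01,  7.86897435e-03,
       -7.84774306e-05, -3.57036384e-06]), 'tcp_pos': array([ 207.34770872, -508.80482652,  203.76449534]), 'orientation': array([-3.14002145e+00, -2.25432566e-04,  3.86779605e-01]), 'contact_force': array([-0.29057134,  0.29477015,  0.55017661]), 'wrist_torque': array([ 0.01686596,  0.0248287 , -0.01945302]), 'gripper_force': 0.0, 'opening': 1.001749107369841}
```

View pics/top0b.png

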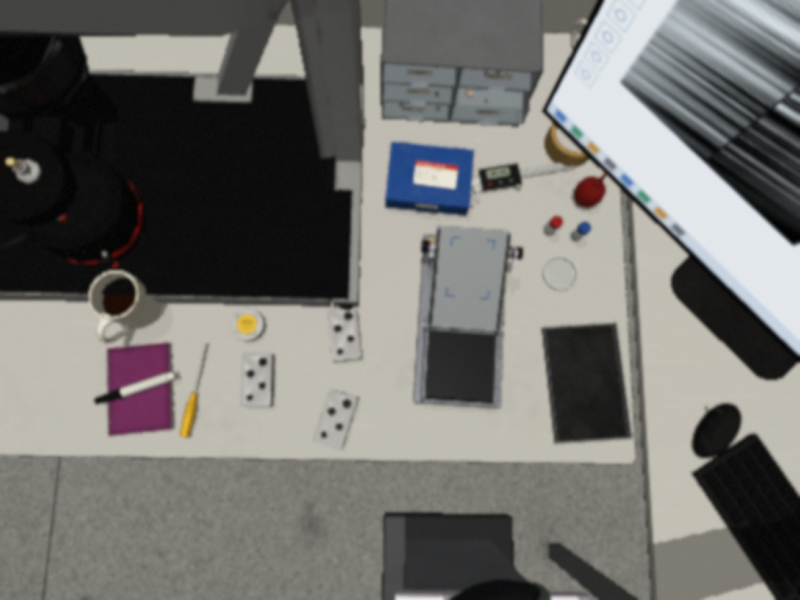

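View pics/side0b.png

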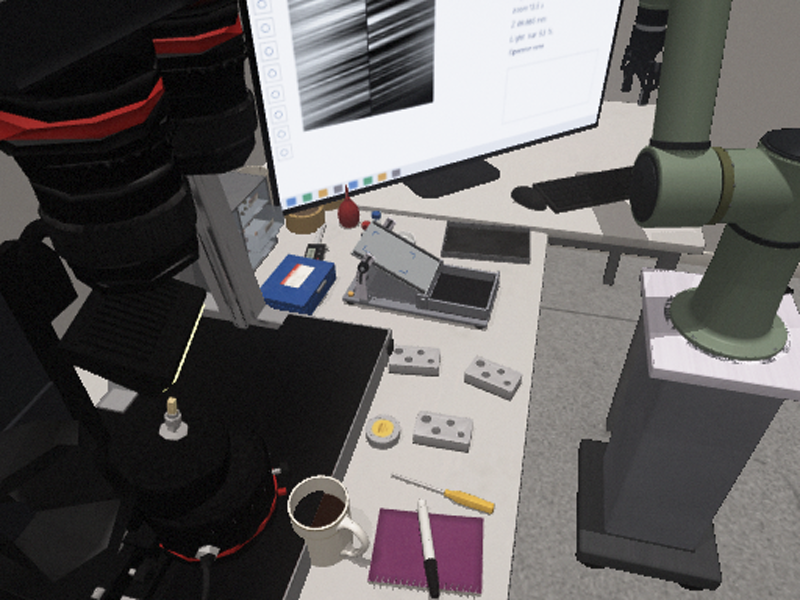

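The top view shows three blocks at (257,380), (345,332) and (336,418). The tester is around (460,315) with its plate rising up-image, and the tray is at (587,382). The red and blue vials are at (555,225) and (583,230), and the dish is at (560,273). The side view confirms the ramp rises away from the robot. One block lies close to the black instrument's edge.

Run:
```python
import cv2,numpy as np
im=cv2.imread("pics/top0.png")
c=im[130:300,145:345]; cv2.imwrite("pics/c1.png",cv2.resize(c,None,fx=3.5,fy=3.5,interpolation=cv2.INTER_NEAREST))
im2=cv2.imread("pics/side0.png")
c=im2[130:330,210:360]; cv2.imwrite("pics/c2.png",cv2.resize(c,None,fx=3,fy=3,interpolation=cv2.INTER_CUBIC))
for v in (220,221,222): print(im[v,208:236].mean(2).astype(int))
for v in (243,): print(im[v,145:185].tolist())
```

```text
Traceback (most recent call last):
numpy.exceptions.AxisError: axis 2 is out of bounds for array of dimension 2
```

View pics/c1.png

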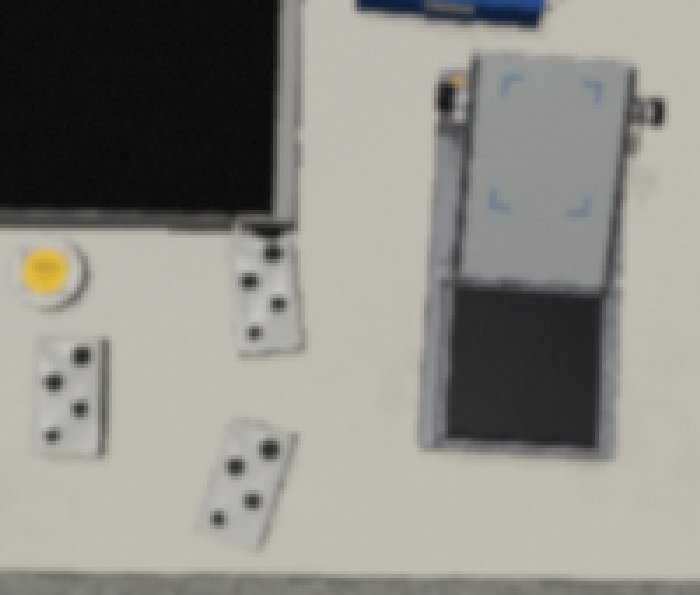

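View pics/c2.png

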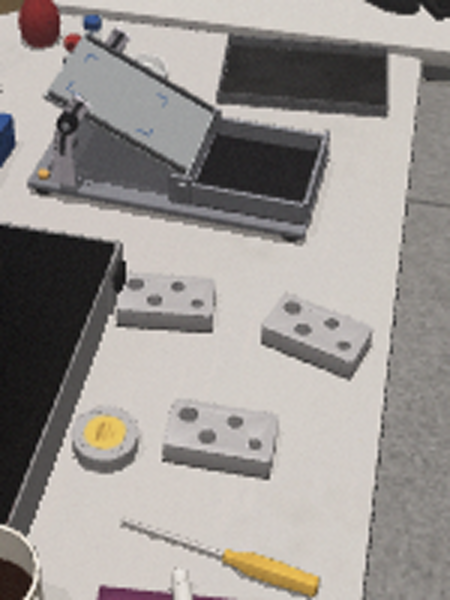

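The crops show four zigzag bores per block, with their centroid at the block's middle. The blue marks on the plate sit near crop (512,85), (593,92), (500,200) and (580,205). The block by the instrument is clear of the instrument's rim by about 10 px in the crop. Next I'll measure.

```bash
cat > vis.py <<'E'
import cv2,numpy as np
from bench import imaging
from scipy.spatial.transform import Rotation as R
def cam(n):
    m=imaging.camera_model(n); return m["K"],np.array(m["position"]),R.from_euler("xyz",m["rotation"]).as_matrix()
def ray(n,uv):
    K,p,r=cam(n); d=np.linalg.solve(K,[uv[0],uv[1],1.]); d=r@(d*[1,-1,-1]); return p,d/np.linalg.norm(d)
def onz(n,uv,z):
    p,d=ray(n,uv); return p+d*(z-p[2])/d[2]
def tri(a,b):
    p,d=ray("top",a);q,e=ray("side",b)
    s=np.linalg.lstsq(np.stack([d,-e],1),q-p,rcond=None)[0]
    x,y=p+s[0]*d,q+s[1]*e; return (x+y)/2,np.linalg.norm(x-y)
def blobs(mask,lo,hi):
    n,_,st,c=cv2.connectedComponentsWithStats(mask.astype(np.uint8)); 
    return [tuple(np.round(c[i],1))+(int(st[i,4]),) for i in range(1,n) if lo<=st[i,4]<=hi]
E
python3 - <<'E'
from vis import *
np.set_printoptions(precision=1,suppress=True)
T=cv2.imread("pics/top0.png");S=cv2.imread("pics/side0.png")
def up(im,r):
    x0,y0,x1,y1=r; return cv2.resize(im[y0:y1,x0:x1],None,fx=4,fy=4,interpolation=cv2.INTER_CUBIC).astype(int)
def find(im,r,f,lo,hi): # 4x upsampled blobs -> px
    x0,y0,_,_=r
    return [(round((b[0]+.5)/4-.5+x0,2),round((b[1]+.5)/4-.5+y0,2),b[2]) for b in blobs(f(up(im,r)),lo,hi)]
dark=lambda c:c.max(2)<105
blue=lambda c:(c[...,0]-c[...,2])>35
for name,im,rs in(("top",T,[(154,226,176,262),(211,199,232,232),(200,249,231,288)]),("side",S,[(264,262,304,290),(250,219,282,233),(296,227,336,250)])):
    for r in rs: 
        for b in find(im,r,dark,20,500): print(name,r,b,onz(name,b,24))
print("blue")
for b in find(T,(275,145,325,195),blue,10,600): print("top",b)
for b in find(S,(230,140,275,180),blue,10,600): print("side",b)
E
```

```text
top (154, 226, 176, 262) (np.float64(167.82), np.float64(231.22), 272) [522.6 389.4  24. ]
top (154, 226, 176, 262) (np.float64(160.0), np.float64(238.75), 214) [502.4 408.7  24. ]
top (154, 226, 176, 262) (np.float64(174.0), np.float64(246.02), 151) [484.  371.1  24. ]
top (154, 226, 176, 262) (np.float64(167.38), np.float64(246.4), 164) [482.8 388.3  24. ]
top (154, 226, 176, 262) (np.float64(159.5), np.float64(254.02), 102) [462.7 407.6  24. ]
top (211, 199, 232, 232) (np.float64(222.4), np.float64(201.7), 295) [604.4 247.9  24. ]
top (211, 199, 232, 232) (np.float64(215.78), np.float64(209.88), 202) [581.9 264.9  24. ]
top (211, 199, 232, 232) (np.float64(223.98), np.float64(216.45), 136) [564.5 242.5  24. ]
top (211, 199, 232, 232) (np.float64(217.2), np.float64(224.6), 96) [542.4 259.8  24. ]
top (200, 249, 231, 288) (np.float64(221.58), np.float64(257.92), 302) [455.  245.6  24. ]
top (200, 249, 231, 288) (np.float64(211.82), np.float64(262.9), 213) [441.8 270.6  24. ]
top (200, 249, 231, 288) (np.float64(216.62), np.float64(272.7), 167) [416.9 257.3  24. ]
top (200, 249, 231,
[... 1343 characters left out ...]
 (296, 227, 336, 250) (np.float64(305.9), np.float64(232.68), 20) [457.3 247.9  24. ]
side (296, 227, 336, 250) (np.float64(320.45), np.float64(237.55), 63) [415.7 257.2  24. ]
side (296, 227, 336, 250) (np.float64(311.8), np.float64(239.2), 35) [438.  268.8  24. ]
side (296, 227, 336, 250) (np.float64(330.95), np.float64(246.42), 151) [384.6 283.3  24. ]
side (296, 227, 336, 250) (np.float64(324.23), np.float64(244.5), 48) [402.8 280.5  24. ]
blue
side (np.float64(239.48), np.float64(148.07), 26)
side (np.float64(233.08), np.float64(157.7), 10)
side (np.float64(263.95), np.float64(161.93), 12)
side (np.float64(255.95), np.float64(173.05), 12)
side (np.float64(259.95), np.float64(173.2), 10)
```

Run:
```python
from vis import *
np.set_printoptions(precision=1,suppress=True)
T=cv2.imread("pics/top0.png");S=cv2.imread("pics/side0.png")
def marks(im,r,th):
    x0,y0,x1,y1=r
    c=cv2.resize(im[y0:y1,x0:x1],None,fx=4,fy=4,interpolation=cv2.INTER_CUBIC).astype(int)
    m=(c[...,0]-c[...,2]>th).astype(np.uint8)
    m=cv2.morphologyEx(m,cv2.MORPH_CLOSE,np.ones((7,7)))
    return [(round((b[0]+.5)/4-.5+x0,2),round((b[1]+.5)/4-.5+y0,2),b[2]) for b in blobs(m,40,900)]
for th in(16,22,28):
    print(th,"T",[tuple(map(float,b)) for b in marks(T,(282,148,322,194),th)]); print("S",[tuple(map(float,b)) for b in marks(S,(225,143,275,180),th)])
# dark floors: tray and catch in top
for nm,r in(("catch",(265,205,325,265)),("tray",(340,200,410,290))):
    x0,y0,x1,y1=r; m=(T[y0:y1,x0:x1].max(2)<70).astype(np.uint8)
    cs=max(cv2.findContours(m,0,1)[0],key=cv2.contourArea)
    q=cv2.boxPoints(cv2.minAreaRect(cs))+[x0,y0]
    h=22 if nm=="catch" else 4
    print(nm,cv2.contourArea(cs)); 
    P=np.array([onz("top",u,h)for u in q]); print(q.tolist(),P, P.mean(0),np.linalg.norm(P[1]-P[0]),np.linalg.norm(P[2]-P[1]))
```

```text
16 T [(289.73, 152.95, 233.0), (314.73, 154.82, 243.0), (286.48, 187.55, 233.0), (310.65, 189.42, 179.0)]
S [(239.68, 148.62, 133.0), (233.5, 159.1, 157.0), (263.95, 162.65, 142.0), (257.95, 173.52, 156.0)]
22 T [(289.27, 152.6, 52.0), (315.32, 154.38, 61.0)]
S [(239.7, 148.48, 96.0), (232.98, 158.55, 85.0), (263.98, 162.62, 101.0), (257.92, 173.52, 108.0)]
28 T []
S [(239.6, 148.3, 55.0), (232.72, 158.28, 47.0), (264.05, 162.52, 62.0), (257.82, 173.4, 69.0)]
catch 1763.0
[[272.0667209625244, 254.83238983154297], [274.5956058502197, 210.57689380645752], [317.0569610595703, 213.00325775146484], [314.528076171875, 257.2587547302246]] [[465.  113.1  22. ]
 [583.1 107.   22. ]
 [578.5  -7.8  22. ]
 [460.3   0.9  22. ]] [521.7  53.3  22. ] 118.26477854705031 114.85411422548813
tray 3188.5
[[347.2461633682251, 210.96923065185547], [393.2769317626953, 205.21538543701172], [402.4615478515625, 278.6923065185547], [356.43077850341797, 284.44615173339844]] [[ 588.4  -95.     4. ]
 [ 606.8 -224.1    4. ]
 [ 407.5 -238.1    4. ]
 [ 390.9 -113.5    4. ]] [ 498.4 -167.7    4. ] 130.34034582979916 199.81051288317806
```

Run:
```python
from vis import *
np.set_printoptions(precision=3,suppress=True)
t=[(289.73,152.95),(314.73,154.82),(286.48,187.55),(310.65,189.42)]
s=[(233.2,158.8),(239.68,148.55),(257.94,173.52),(263.96,162.63)]
P=[]
for a,b in zip(t,s):
    x,e=tri(a,b); P.append(x); print(x,e)
P=np.array(P); c=P.mean(0); xu=(P[0]+P[1]-P[2]-P[3])/2; yv=(P[0]+P[2]-P[1]-P[3])/2
print("c",c,"xu",xu,np.linalg.norm(xu),"y",yv,np.linalg.norm(yv))
print("yaw",np.degrees([np.arctan2(xu[1],xu[0]),np.arctan2(-yv[0],yv[1])]),"tilt",np.arctan2(xu[2],np.hypot(*xu[:2])),"from height",np.arcsin((c[2]-50)/105))
a=np.arcsin((c[2]-50)/105); yw=np.arctan2(xu[1],xu[0]); print("hinge",c[:2]-105*np.cos(a)*np.array([np.cos(yw),np.sin(yw)]))
# tray from side
S=cv2.imread("pics/side0.png"); x0,y0,x1,y1=278,135,345,172
m=(S[y0:y1,x0:x1].max(2)<75).astype(np.uint8); k=max(cv2.findContours(m,0,1)[0],key=cv2.contourArea)
q=cv2.approxPolyDP(cv2.convexHull(k),3,True)[:,0]+[x0,y0]
for u in q: print(u,onz("side",u,4),onz("side",u,16))
T=cv2.imread("pics/top0.png"); x0,y0,x1,y1=340,200,410,290
m=(T[y0:y1,x0:x1].max(2)<70).astype(np.uint8); k=max(cv2.findContours(m,0,1)[0],key=cv2.contourArea)
q=cv2.approxPolyDP(cv2.convexHull(k),3,True)[:,0]+[x0,y0]
for u in q: print(u,onz("top",u,4),onz("top",u,16))
```

```text
[714.552  77.242 117.608] 0.023006035392054335
[711.919  14.161 115.407] 0.26896610300210083
[635.224  81.01   77.212] 0.5904028952694772
[631.215  18.536  76.376] 0.3599688630595605
c [673.227  47.737  96.651] xu [80.016 -4.071 39.713] 89.42180370917883 y [ 3.321 62.778  1.519] 62.883768584830065
yaw [-2.913 -3.028] tilt 0.4601825646251944 from height 0.4603843572784702
hinge [579.281  52.517]
[286 143] [ 602.45  -227.019    4.   ] [ 599.337 -208.185   16.   ]
[338 147] [ 406.922 -243.863    4.   ] [ 406.824 -224.769   16.   ]
[338 168] [ 395.761 -108.674    4.   ] [395.834 -91.664  16.   ]
[283 163] [588.285 -94.665   4.   ] [585.39  -77.871  16.   ]
[392 208] [ 598.951 -220.076    4.   ] [ 596.923 -215.138   16.   ]
[402 278] [ 409.332 -236.979    4.   ] [ 409.631 -231.834   16.   ]
[356 281] [ 399.847 -112.628    4.   ] [ 400.262 -109.009   16.   ]
[348 212] [585.566 -97.043   4.   ] [583.702 -93.615  16.   ]
```

The triangulated marks agree with the sizes given. Tilt is 0.460 rad by both slope and height, tester yaw is about -3°, and the hinge is at (579, 52). The catch measures 118 x 115 mm and the tray 130 x 200 mm at about (498, -167), yaw about 5°. I'll check the reach of every pose, then start with the nearest block.

```bash
cat > job.py <<'E'
from vis import *
from bench import bot, solve_ik
rad=np.radians
B={1:(492.6,398.5,rad(1.6),0),2:(573.3,253.8,rad(7.5),-8),3:(429.4,263.9,rad(-17.),0)}  # x,y,length dir,grasp offset along it
G=3.  # TCP height above what the pad rests on
A,YW=.460,rad(-3.1); SPOT=np.array([673.2,47.9,96.7]); TRAY=np.array([498.4,-167.,4.]); TY=rad(5)
def frame(yaw,tilt=0):   # columns: length dir, across, normal
    return R.from_euler("ZY",[yaw,-tilt]).as_matrix()
def pose(p,F,d,h):       # TCP pose h above the resting face
    Rt=np.stack([-F[:,0],F[:,1],-F[:,2]],1)
    return np.asarray(p)+F[:,0]*d+F[:,2]*h, R.from_matrix(Rt).as_euler("xyz")
def desk(b,h): x,y,t,d=B[b]; return pose((x,y,0),frame(t),d,h)
def ramp(b,h): return pose(SPOT,frame(YW,A),B[b][3],h)
def tray(b,s,h): return pose(TRAY+s*np.array([np.cos(TY),np.sin(TY),0]),frame(TY-np.pi/2),B[b][3],h)
def say(m):
    s=bot.get_state(); print(m,"t %.1f op %.2f F %.0f"%(s["t"],s["opening"],s["gripper_force"]),s["tcp_pos"].round(1),s["contact_force"].round(1))
def pick(b):
    bot.grip(.85,60); bot.move_ptp(*desk(b,90)); bot.movel(desk(b,G)[0],max_speed=150)
    bot.grip(0,60); say("gripped"); bot.movel(desk(b,170)[0],max_speed=250)
def set_down(f,*a):
    bot.move_ptp(*f(*a,80)); bot.movel(f(*a,G+8)[0],max_speed=150)
    print(bot.movel(f(*a,G-2)[0],max_speed=25,threshold=6)); say("down")
def watch(b,n):
    p=np.array(bot.get_state()["tcp_pos"])
    bot.grip(.8); say("released"); bot.movel(ramp(b,80)[0],max_speed=250)
    bot.dwell(1.0); say("watched")
    im=[imaging.capture(c) for c in("top","side")]
    cv2.imwrite(f"pics/w{n}.png",np.hstack([cv2.resize(im[0][140:280,255:345],(360,560)),cv2.resize(im[1][120:230,210:335],(440,560))]))
    np.save("p.npy",p)
E
python3 - <<'E'
from job import *
for n,q in [(f"desk{b} {h}",desk(b,h)) for b in B for h in(3,170)]+[(f"ramp{b} {h}",ramp(b,h)) for b in(1,2) for h in(3,80)]+[(f"tray{s}{h}",tray(1,s,h)) for s in(45,-45) for h in(3,80)]:
    j=solve_ik(*q); print(n,q[0].round(0),None if j is None else j.round(2))
E
```

```text
desk1 3 [493. 398.   3.] [ 0.56  0.66 -0.2   0.71  0.    0.54]
desk1 170 [493. 398. 170.] [ 0.56  0.5  -0.01  1.06  0.    0.54]
desk2 3 [565. 253.   3.] [ 0.3   0.64 -0.24  0.69  0.    0.17]
desk2 170 [565. 253. 170.] [ 0.3   0.48 -0.05  1.04  0.    0.17]
desk3 3 [429. 264.   3.] [ 0.4   0.48 -0.56  0.53  0.    0.7 ]
desk3 170 [429. 264. 170.] [ 0.4   0.27 -0.37  0.94  0.    0.7 ]
ramp1 3 [672.  48.  99.] [-0.03  0.36 -0.59  0.16 -0.01  0.02]
ramp1 80 [638.  50. 168.] [-0.03  0.21 -0.58  0.32 -0.01  0.02]
ramp2 3 [665.  48.  96.] [-0.03  0.36 -0.61  0.15 -0.01  0.02]
ramp2 80 [631.  50. 165.] [-0.03  0.2  -0.6   0.3  -0.01  0.02]
tray453 [ 543. -163.    7.] [-0.42  0.56 -0.39  0.62  0.    1.06]
tray4580 [ 543. -163.   84.] [-0.42  0.46 -0.31  0.79  0.    1.06]
tray-453 [ 454. -171.    7.] [-0.51  0.45 -0.61  0.52  0.    0.97]
tray-4580 [ 454. -171.   84.] [-0.51  0.33 -0.53  0.71  0.    0.97]
```

```bash
sed -i 's/desk(b,90)/desk(b,140)/; s/desk(b,G)\[0\],max_speed=150/desk(b,G)[0],max_speed=200/' job.py
python3 - <<'E'
from job import *
pick(3); say("lifted")
cv2.imwrite("pics/lift.png",imaging.capture("side"))
E
```

```text
gripped t 4.8 op 0.00 F 0 [429.4 263.9   3. ] [-0.9 -0.4 -0.3]
lifted t 5.6 op 0.00 F 0 [428.7 263.6 169. ] [-0.5 -0.3  0.1]
```

View pics/lift.png

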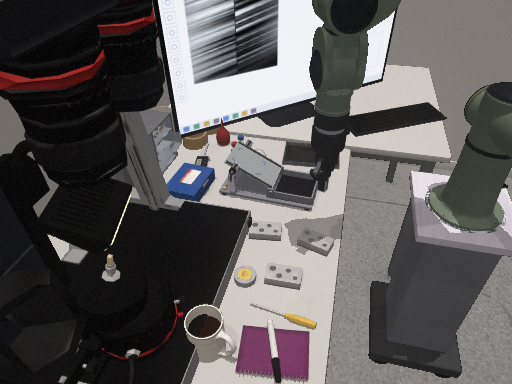

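The side view shows the gripper shut and empty at about (325,178). The block is still on the desk at (317,240). I'll check the projection and whether the block moved.

Run:
```python
from job import *
def proj(n,P):
    K,p,r=cam(n); c=r.T@(np.asarray(P,float)-p)*[1,-1,-1]; u=K@c; return (u[:2]/u[2]).round(1)
tcp=bot.get_state()["tcp_pos"]; print("tcp proj",proj("side",tcp),proj("top",tcp))
print(bot.get_state()["orientation"], desk(3,3)[1])
S0=cv2.imread("pics/side0.png");S1=cv2.imread("pics/lift.png");T1=imaging.capture("top")
a=cv2.resize(S0[140:260,255:345],(360,480));b=cv2.resize(S1[140:260,255:345],(360,480))
cv2.imwrite("pics/cmp.png",np.hstack([a,b]))
cv2.imwrite("pics/topl.png",cv2.resize(T1[130:300,145:345],None,fx=3,fy=3))
```

```text
tcp proj [320.6 198.3] [208.9 268.5]
[-3.13966138e+00 -2.26084473e-03  2.84488973e+00] [3.14159265 0.         2.84488668]
```

View pics/cmp.png

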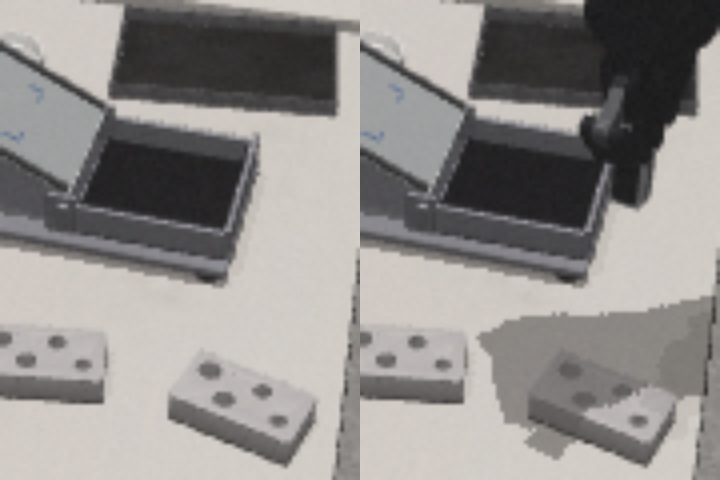

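The view shows the block unmoved and the fingertips at about (322,191). A TCP at z=169 should project to row 198, so the tips seem about 20 mm higher than the reported TCP, and they shut just above the block. I'll verify by touching free desk with the gripper shut.

Run:
```python
from job import *
o=desk(3,0)[1]
bot.movel([440,180,60],max_speed=250)
print(bot.movel([440,180,8],max_speed=60,threshold=5)); say("a")
S=imaging.capture("side"); cv2.imwrite("pics/touch.png",cv2.resize(S[120:290,230:350],(560,793))[:600])
print(bot.movel([440,180,-35],max_speed=20,threshold=4)); say("touch")
bot.movel([440,180,60],max_speed=200)
```

```text
False
a t 7.4 op 0.00 F 0 [440.3 180.    8.2] [-0.1  0.3 -0.1]
True
touch t 9.0 op 0.00 F 3 [440.  180.  -26.8] [-0.9 -0.2  6.7]
```

The shut fingertips touch the desk at a reported z of -26.8, so the real tips stand about 26 mm short of the reported TCP. I'll put that offset into `pose` along the tool axis and grasp again, guarding the descent and checking the opening.

```bash
sed -i 's/^G=3\./L=26.  # reported TCP lies this far beyond the real (shut) tips\nG=1.5/; s/F\[:,0\]\*d+F\[:,2\]\*h,/F[:,0]*d+F[:,2]*(h-L),/; s/desk(b,G)\[0\],max_speed=200)/desk(b,G)[0],max_speed=150,threshold=12)/; s/bot.grip(0,60); say("gripped");/bot.grip(0,60); say("gripped"); assert bot.get_state()["opening"]>.3;/' job.py
python3 - <<'E'
from job import *
pick(3); say("lifted")
cv2.imwrite("pics/lift2.png",imaging.capture("side")[120:280,220:360].repeat(3,0).repeat(3,1))
E
```

```text
gripped t 12.2 op 0.57 F 63 [430.5 264.3 -23.3] [-0.  -0.7  4.9]
lifted t 13.0 op 0.57 F 62 [428.3 263.5 142.8] [-0.4 -0.7 -3.2]
```

View pics/lift2.png

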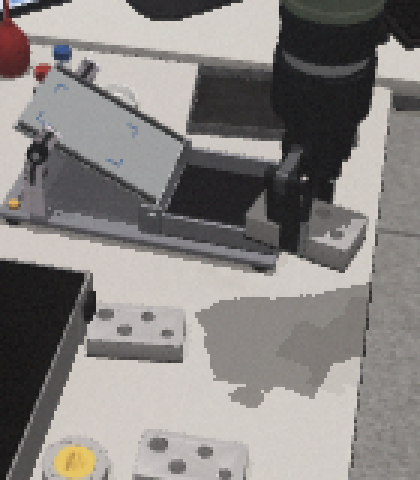

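The block is held level at opening 0.57 and is clear of everything. Next it goes onto the ramp.

```bash
sed -i 's/f(\*a,G-2)\[0\],max_speed=25/f(*a,G-4)[0],max_speed=25/' job.py
python3 - <<'E'
from job import *
set_down(ramp,3)
t=imaging.capture("top")
watch(3,1)
E
```

```text
True
down t 15.2 op 0.57 F 63 [684.8  47.4  75.4] [-1.8 -0.2  6. ]
released t 15.6 op 0.80 F 0 [683.2  47.5  73.3] [-0.7  0.1 -0.7]
watched t 17.0 op 0.80 F 0 [649.2  49.2 145.1] [ 0.2 -0.4  0. ]
```

View pics/w1.png

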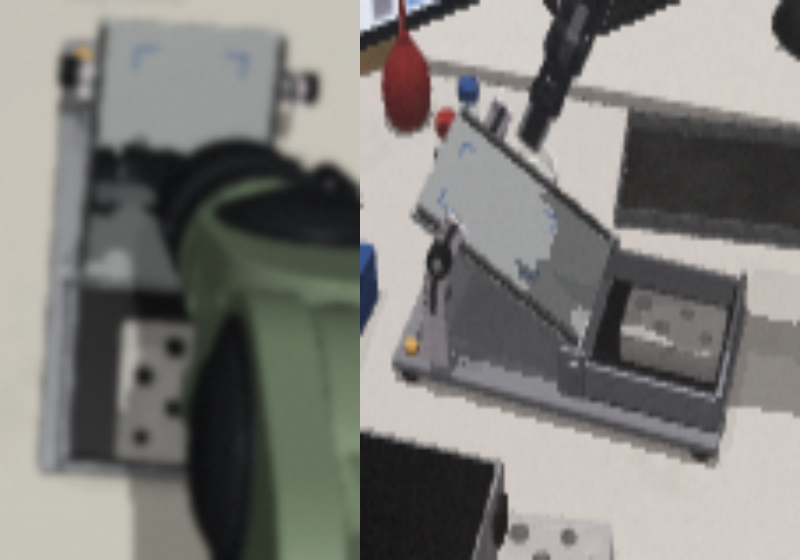

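The block slid and lies whole in the catch: in the side part of the picture it is at (670,320) and the plate is empty. Next is block 1.

Run:
```python
from job import *
pick(1); set_down(ramp,1); watch(1,2)
```

```text
gripped t 20.2 op 0.57 F 64 [493.6 399.3 -23. ] [-0.4  0.   6.7]
True
down t 23.4 op 0.57 F 64 [684.9  47.4  75.8] [-1.7 -0.2  3.5]
released t 23.7 op 0.80 F 0 [683.2  47.5  73.8] [-0.2  0.3  0.2]
watched t 25.2 op 0.80 F 0 [649.3  49.2 145.2] [-0.   0.1 -0.3]
```

View pics/w2.png

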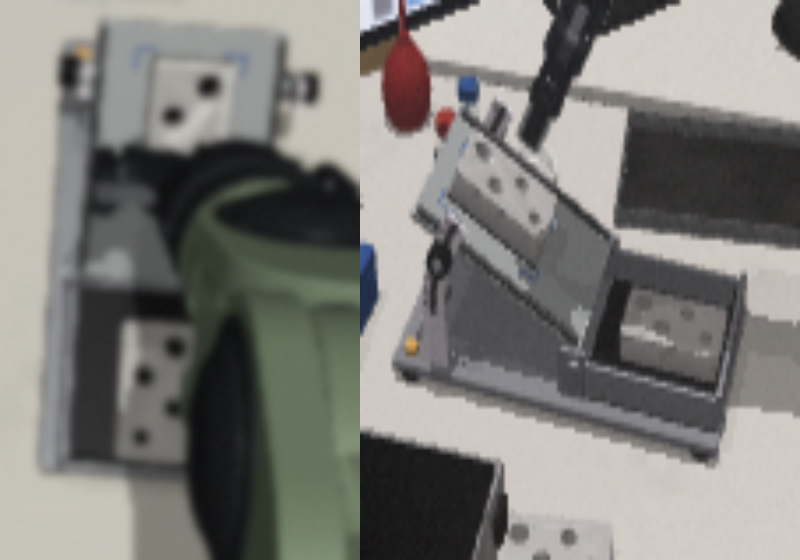

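The block is held on the test place: its four bores show in the side part around (510,180), inside the blue marks, 1.4 s after release. I'll lay it in the tray, then do the last block.

```bash
cat >> job.py <<'E'
def to_tray(b,s):
    bot.movel(np.load("p.npy"),max_speed=150,threshold=15); bot.grip(0,60); say("regripped"); assert bot.get_state()["opening"]>.3
    bot.movel(ramp(b,80)[0],max_speed=200); set_down(tray,b,s)
    bot.grip(.8); bot.movel(tray(b,s,110)[0],max_speed=250); say("in tray")
E
sed -i 's/im\[0\]\[140:280,255:345\],(360,560)/im[0][195:295,340:410],(360,560)/; s/im\[1\]\[120:230,210:335\]/im[1][120:230,220:345]/' job.py
python3 - <<'E'
from job import *
to_tray(1,45); pick(2); set_down(ramp,2); watch(2,3)
E
```

```text
regripped t 26.3 op 0.57 F 63 [685.2  47.3  77.5] [-4.2  0.1  6.5]
True
down t 28.8 op 0.57 F 63 [ 544.6 -163.5  -18.3] [-0.4  0.3  4.4]
in tray t 29.7 op 0.80 F 0 [ 543.3 -163.1   88.4] [ 0.2  0.6 -0.5]
gripped t 32.9 op 0.57 F 64 [566.4 253.3 -23. ] [-0.   0.5  6.1]
True
down t 35.6 op 0.57 F 64 [677.7  47.8  72.3] [-0.5 -0.3  4.5]
released t 35.9 op 0.80 F 0 [675.8  47.9  70. ] [ 0.  -0.5 -0.6]
watched t 37.4 op 0.80 F 0 [642.1  49.6 141.6] [ 0.5 -0.8 -0.1]
```

View pics/w3.png

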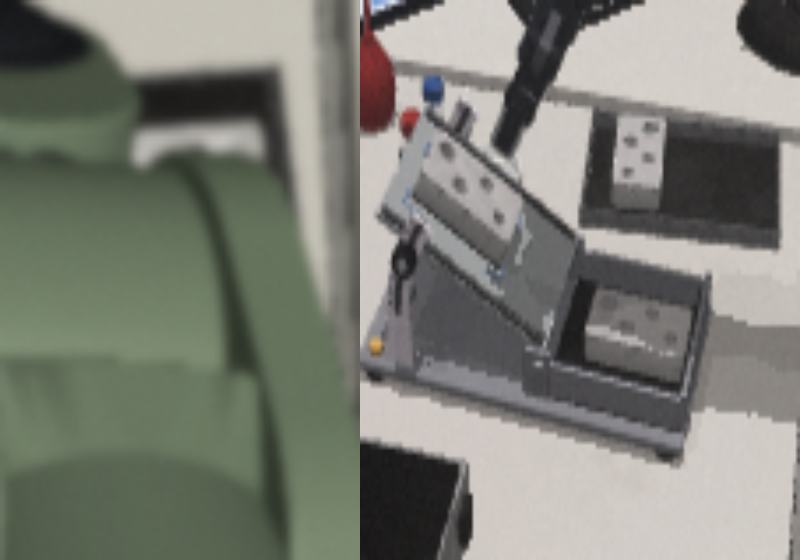

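The last block also holds, at (470,195) in the side part. The first lies flat in the tray at (638,160), and the catch still holds its block. I'll lay this one at -45, back away, and check both tray blocks by their bores.

Run:
```python
from job import *
np.set_printoptions(precision=1,suppress=True)
to_tray(2,-45); bot.move_ptp(*desk(1,170)); say("away")
T=imaging.capture("top"); S=imaging.capture("side"); cv2.imwrite("pics/endT.png",T); cv2.imwrite("pics/endS.png",S)
x0,y0,x1,y1=340,200,410,290; c=cv2.resize(T[y0:y1,x0:x1],None,fx=4,fy=4,interpolation=cv2.INTER_CUBIC)
m=(c.min(2)>120).astype(np.uint8)
tr=np.float32([[348,212],[392,208],[402,278],[356,281]])
poly=np.zeros_like(m); cv2.fillConvexPoly(poly,(((tr-[x0,y0])+.5)*4).astype(int),1); m*=poly
m=cv2.morphologyEx(m,cv2.MORPH_CLOSE,np.ones((17,17)))
F=frame(TY-np.pi/2)
for k in cv2.findContours(m,0,1)[0]:
    if cv2.contourArea(k)<1500: continue
    q=(cv2.boxPoints(cv2.minAreaRect(k))+.5)/4-.5+[x0,y0]; P=np.array([onz("top",u,28) for u in q])
    print("centre",P.mean(0),"sides",np.linalg.norm(P[1]-P[0]),np.linalg.norm(P[2]-P[1])); print("corners in tray (x,y)",((P-TRAY)@F[:,:2]).tolist())
```

```text
regripped t 38.5 op 0.57 F 63 [678.1  47.7  73.9] [-3.5 -0.3  5.7]
True
down t 41.1 op 0.57 F 64 [ 454.2 -163.5  -18.4] [-0.   0.5  6.6]
in tray t 42.0 op 0.80 F 0 [ 453.  -163.    88.2] [-0.2  0.7  0.9]
away t 44.0 op 0.80 F 0 [493.1 397.4 143.8] [ 1.   0.3 -1. ]
centre [ 454.2 -168.5   28. ] sides 93.61456641879573 50.756397646180716
corners in tray (x,y) [[-47.96477643288986, -19.263176357933343], [45.64584389616989, -18.403637302543707], [42.718855835925076, -69.07556881213196], [-50.013256557083345, -69.73728526389318]]
centre [ 543.6 -160.5   28. ] sides 93.5774847708555 50.982617466739015
corners in tray (x,y) [[-47.759917584010445, 70.98928842588215], [45.81755350509417, 70.93868598043886], [42.232402487923366, 20.08228052405686], [-50.47342492552093, 20.311695670443317]]
```

Run:
```python
from job import *
a=cv2.imread("pics/side0.png").astype(int);b=cv2.imread("pics/endS.png").astype(int)
m=(abs(a-b).max(2)>45)
for n,r in dict(vials_dish=(225,130,275,160),driver_tin=(230,262,263,290),driver=(248,298,320,330)).items(): print(n,m[r[1]:r[3],r[0]:r[2]].sum())
a=cv2.imread("pics/top0.png").astype(int);b=cv2.imread("pics/endT.png").astype(int); m=abs(a-b).max(2)>45
print("top vials/dish",m[135:190,345:385].sum(), "ramp",m[145:205,280:325].sum())
bot.sign_off()
```

```text
vials_dish 139
driver_tin 114
driver 1
top vials/dish 0 ramp 0
the job is handed in; nothing more can be done
```

The slip check is done and handed in at about 44 s: holder blocks 1 and 2 held and lie flat in the tray, and block 3 slid into the catch. The final pictures show no change in the vials and dish (top view) or the driver, but the tin's patch changed by 114 pixels (possibly arm shadow), which I did not check before handing in.

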